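# Mount the punch holder on its dovetail rail and clamp it

## Task

Mount the blue punch holder on the dovetail rail beside the marble slab: slide it on from the rail's open tapered end until its front just touches the head of the adjusting screw in the brass end stop, gently, so that the stop is not pushed along the rail. Then turn its orange clamp knob clockwise until it is fully tight, and let go, leaving the holder against the screw and clamped; do not disturb the dye jar, the mallet or the stamp.

Things in the scene. Friction and masses are not known exactly. Their poses are not given: they have to be found in the camera images.
- rail: Fixed stamping station: plywood board 240 x 270 x 12 mm with a white marble slab (rail y -215 to -45 mm, top 32 mm above the bench) and an aluminium dovetail rail, rail x -65 to +65 mm. Origin on the bench under the middle of the rail; x runs along the rail from the open entry end (-x) to the stop end (+x), z up.
- rail_top (a point): Middle of the rail's top face (40 mm above the bench), axes as the rail. The dovetail is 34 mm wide at the top with upright sides down to 32 mm above the bench, then undercut to 22 mm wide at 24 mm.
- rail_entry (a point): Middle of the rail's open entry end at top-face height (rail x -65, y 0, z 40 mm). The first 12 mm of the rail are a tapered nose, at its tip 29 mm wide and about 1.5 mm lower than the rail top, not undercut, that leads the carriage on.
- stop: Brass end stop straddling the rail near its +x end, 18 mm long, 56 mm wide, top 62 mm above the bench, axes as the rail. It can slide along the rail and is held only by friction: below about 20 N it stays put, above it slides. Its setting differs each time. Origin at bench level under its entry-side face.
- stop_face (a point): Middle of the stop's entry-side face (rail y 0, 50 mm above the bench). A steel adjusting screw with a round head of 9 mm diameter sticks out of this face towards the carriage, axis at rail y 0, 46 mm above the bench. Its head ends 2 to 14 mm before the face: that setting is not measured and must be felt; the carriage's front end must touch the head.
- carriage: Loose blue punch holder, about 0.4 kg, standing on the bench. Origin at its bottom, mid-length of its 76 mm long dovetail channel; x along the channel towards the end that meets the stop screw, z up. Roof plate y -34 to +50, z 18 to 28 mm, jaws below it to y +-28 mm. An arm with a brass guide tube (z 18 to 42 mm) reaches to y -93 mm, over the slab when mounted.
- carriage_nose (a point): Middle of the carriage's front end face, which touches the screw (carriage x +38, y 0, z 23 mm). The roof's underside (z 18 mm) rests on the rail top, so the mounted carriage has its origin 22 mm above the bench. The channel has 0.8 mm play to each side of the rail and about 1 mm upwards.
- carriage_grip (a point): In the black grip rib on the roof, where to hold the carriage (carriage x 0, y -14, z 50 mm). The rib is 50 mm long (carriage x), 16 mm wide (y), z 28 to 62 mm.
- knob: Orange clamp knob on the carriage, upright axis at carriage x 0, y +31.8 mm; origin on the axis at the carriage's bottom level. On a disc of 30 mm diameter stands a bar grip 36 mm long (knob x), 10 mm wide (knob y), 34 to 58 mm above the carriage's bottom. Clockwise from above tightens a cam on the rail's side; it stays where it is left.
- knob_grip (a point): On the knob axis in the bar, 50 mm above the carriage's bottom. Bar at start: 0 to 0.15 rad anticlockwise of carriage x. Drag 0.09 N m; mounted, the cam meets the rail at 0.4 to 0.7 rad clockwise of carriage x, shifts the carriage up to 1.6 mm towards the knob's side, and the torque rises to some 0.2 to 0.4 N m. Fully tight at 1.1 to 1.3 rad, where the knob has a hard end.
- dye: Bystander: amber dye jar with white cap, 52 mm diameter, 95 mm high, origin at its bottom centre.
- mallet: Bystander: white nylon mallet lying on the bench; head 56 mm diameter, 85 mm long towards its +x, wooden handle 120 mm towards -x, origin on the bench under the join.
- stamp: Bystander: steel stamping tool 8 mm thick and 100 mm long, lying on the slab; origin under the middle of its shank.
Not all that is in view belongs to the job. There is more than one size of the carriage; the job needs the smallest.

How it is judged:
By the outcome, as a careful person would: the job done as asked, in the order asked, and still so for the second after the job is handed in, with the robot touching nothing.
It also fails if it takes over 66 s, if anything falls off the work surface, if the arm or the gripper's body presses on something with over 40 N, if the wrist force passes 120 N, or if a joint passes its speed limit or range.

## Robot

A 6-joint arm with a two-finger parallel gripper is mounted at the origin on the work surface. World frame = base frame: x ahead of the robot, y to its left, z up, the work surface at z = 0. Lengths are in mm, angles in degrees, forces in N, time in s.
With the tool pointing down it reaches from about 300 to 850 mm from the base axis. Payload 4.2 kg.
Tool frame: the origin (TCP) lies at the very end of the fingers, on their centre line; the grasp point (between the pads) lies 19 mm behind it; z points along the fingers, y is the line along which they close (so a half turn about z gives the same grasp; the last joint's range is limited). The gripper opens to 91 mm and grips with 3 to 60 N. Pads are 32 mm wide; open, the fingers measure 118 mm over their backs; the gripper's body (76 mm by 178 mm) begins 60 mm behind the grasp point.
Start: joints at [-77.865, 18.312, 89.639, -0, 72.044, -1.146], TCP at [132.097, -559.637, 213.976] pointing down, gripper open.
Joint ranges: [-177.97, 177.97], [-48.28, 115.42], [12.27, 149.76], [-77.06, 257.06], [2.81, 150.46], [-146.56, 146.56]. Speed limits (degrees/s): [147.25, 147.25, 180, 180, 180, 180].

## Interface

Orientations are given as [roll, pitch, yaw] about the fixed x, y, z axes, in that order (R = Rz(yaw) Ry(pitch) Rx(roll)).
In Python, from workcell import env, eyes gives the robot as it stands.
- The arm moves only by the tool send_rows, never from a script. Its argument "targets" is text: rows parted by semicolons, each of 7 numbers parted by spaces: the shift along the tool's x, y, z in m, then the turn, a rotation vector about the tool's x, y, z in degrees, then the opening in per cent of the stroke, from 0 (shut) to 100 (fully open). A call has 1 to 12 rows; each row is the pose to reach, as a shift and turn from the pose commanded when the call began, along the tool's axes at that moment; what a row does not reach only later rows make up. A row lasts 1/12 s, in which the tool goes at most 41.7 mm and 7.16 degrees, less where a joint would pass 70% of its speed; a pose out of reach is approached as far as the arm can. A call with a gripper value outside its range is refused whole. The fingers move at their own pace and stop on an object; "grip_force" is the grip in N (left out, the last holds). Time passes only in rows, so rows that repeat a pose let the fingers close. It gives the time, the measured TCP pose, the force, the opening and the grip force at its end, in the units of the state.
- env.state(): the state, without advancing time (a new reading comes with each control period).
- eyes.grab_frame(name): name is "scene" or "top"; returns a dict with "image" (400x640x3 uint8, blue, green, red), "fovy" (degrees; the focal length in pixels is half the picture's height over the tangent of half this angle, whatever the lens; pixels are square), "cx", "cy" (the principal point, pixels), "D" ([k1, k2, p1, p2, k3] as OpenCV has them; the pictures are not rectified), "eye" and "attitude" of the camera in the world. Camera axes: x right, y up, looking along -z (the intrinsics and any distortion apply to the point x, -y, -z); pixel columns grow to the right and rows downward; lengths in mm; the calibration is good to about 2 mm. A picture is of the moment at which its call begins. There is no depth.
- env.job_done(): hands the job in; it is judged then, once.
The state is a dict: "time_s": time; "qpos": joint angles; "qvel": joint speeds; "effort": joint torques, N m; "ee_pos": TCP position; "ee_rot": TCP orientation; "force": force on the tool from outside, world axes, zero at the start; "torque": the same for the moment, N m; "gripper_width": finger opening in mm; "gripper_force": force on a finger pad.
Only numpy, scipy, OpenCV 4.12 (cv2) and the standard library are available. Lean on these libraries where they do the work, as an engineer would, in place of code of your own. Each camera call takes 0.05 s, during which the arm holds its last target. There are 200 camera calls.

## Working session

There is one attempt and no reset: what is moved stays moved. The work goes in short steps, Python scripts to look and compute and a tool call to move; the robot and the scene stay as the last step left them, time stands still between calls to the robot, and variables do not carry over. Pictures are saved under pics/ and viewed, at most 10 in all, crops included, and the job is handed in when it is done.

Besides the shell and the picture viewer there is one more tool, called after ">>>" as name(argument=value, ...), one argument or row to a line, values as JSON. send_rows: Moves the arm, as the interface text tells. Its arguments: {"type":"object","properties":{"targets":{"type":"string"},"grip_force":{"type":"number"}},"required":["targets"]}

```bash
mkdir -p pics; ls; python3 - <<'E'
from workcell import env, eyes
import cv2
print(env.state())
for n in("scene","top"):
    f=eyes.grab_frame(n); cv2.imwrite(f"pics/{n}0.png",f["image"]); print({k:v for k,v in f.items() if k!="image"})
E
```

```text
pics
{'time_s': 0.0, 'qpos': array([-7.78649258e+01,  1.83519320e+01,  8.97067714e+01, -1.99520651e-03,
        7.20419670e+01, -1.14579232e+00]), 'qvel': array([-0.03307147,  0.07315517,  0.05493379, -0.01477169,  0.06733246,
        0.02039331]), 'effort': array([-2.22975104e-03, -4.12460768e+01, -2.31972116e+01,  7.27452664e-02,
        4.57422389e-02, -1.64772214e-04]), 'ee_pos': array([ 131.97805853, -559.13673167,  213.11487414]), 'ee_rot': array([-1.79899312e+02, -1.16515345e-04,  1.32814832e+01]), 'force': array([-0.3243368 , -0.30770708,  0.11190276]), 'torque': array([ 0.0246293 ,  0.02371466, -0.00337934]), 'gripper_force': 0.0, 'gripper_width': 91.29997412495686}
{'fovy': 48.39120827812659, 'cx': 319.6773250246046, 'cy': 199.68115139441093, 'D': array([0.00680689, 0.        , 0.        , 0.        , 0.        ]), 'eye': array([ 904.54530615, -584.22068243,  853.45583533]), 'attitude': array([43.19600907, -0.31853239, 37.20178803])}
{'fovy': 56.49842213622264, 'cx': 318.3155735479664, 'cy': 193.87439741126929, 'D': array([-0.05667506,  0.        ,  0.        ,  0.        ,  0.        ]), 'eye': array([ 264.28312998,   29.12059116, 1176.26102987]), 'attitude': array([ 10.75958229,   0.214822  , -91.28585908])}
```

View pics/scene0.png

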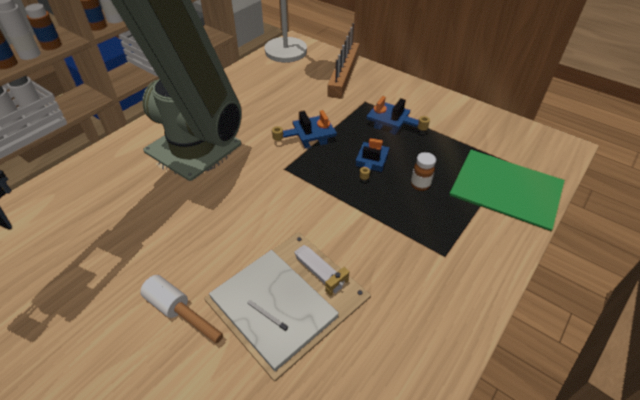

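View pics/top0.png

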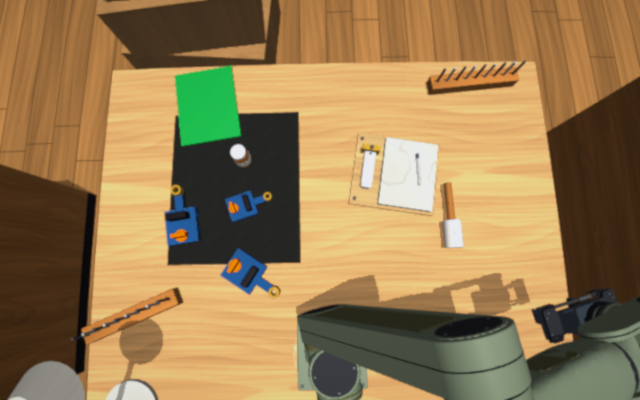

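The mat holds three blue holders and a jar: in the top view at (182,222), (243,206) and (250,270), jar at (239,155). The rail is at (368,170) with the stop at (370,148), and the slab is to its right. I'll enlarge crops to judge the sizes.

```bash
cat > h.py <<'E'
import numpy as np, cv2
from scipy.spatial.transform import Rotation as R
from workcell import env, eyes
def cam(f):
    F=200/np.tan(np.radians(f["fovy"]/2))
    K=np.array([[F,0,f["cx"]],[0,F,f["cy"]],[0,0,1]])
    return K,np.array(f["D"]),np.array(f["eye"]),R.from_euler("xyz",f["attitude"],degrees=True).as_matrix()
def ray(f,uv):
    K,D,e,A=cam(f)
    p=cv2.undistortPoints(np.array(uv,float).reshape(-1,1,2),K,D).reshape(-1,2)
    return e,(A@np.c_[p[:,0],-p[:,1],-np.ones(len(p))].T).T
def onz(f,uv,z):
    e,d=ray(f,uv); return e+d*((z-e[2])/d[:,2])[:,None]
def tri(f1,p1,f2,p2):
    e1,d1=ray(f1,p1); e2,d2=ray(f2,p2); d1=d1[0]/np.linalg.norm(d1[0]); d2=d2[0]/np.linalg.norm(d2[0])
    s=np.linalg.lstsq(np.c_[d1,-d2],e2-e1,rcond=None)[0]
    a,b=e1+s[0]*d1,e2+s[1]*d2
    return (a+b)/2,np.linalg.norm(a-b)
def proj(f,P):
    K,D,e,A=cam(f); c=(A.T@(np.atleast_2d(P)-e).T).T
    return cv2.projectPoints(np.c_[c[:,0],-c[:,1],-c[:,2]],np.zeros(3),np.zeros(3),K,D)[0].reshape(-1,2)
E
python3 - <<'E'
from h import *
import pickle
F={n:eyes.grab_frame(n) for n in("scene","top")}
pickle.dump(F,open("F0.pkl","wb"))
up=lambda n,x0,y0,w,h,s:cv2.resize(F[n]["image"][y0:y0+h,x0:x0+w],None,fx=s,fy=s,interpolation=cv2.INTER_CUBIC)
cv2.imwrite("pics/a.png",np.hstack([up("top",160,130,130,170,3.5),np.zeros((595,10,3),np.uint8),up("top",345,130,95,170,3.5)]))
cv2.imwrite("pics/b.png",np.vstack([up("scene",265,90,170,95,4),up("scene",200,230,180,150,2.8)[:,:500] if 0 else np.zeros((1,680,3),np.uint8)]))
cv2.imwrite("pics/c.png",up("scene",200,230,180,150,4))
for n,z in(("top",28),("scene",28)):
    im=F[n]["image"]; hsv=cv2.cvtColor(im,cv2.COLOR_BGR2HSV)
    for nm,lo,hi in(("blue",(100,120,50),(125,255,255)),("orange",(5,180,120),(16,255,255)),("brass",(18,120,90),(32,255,255))):
        m=cv2.inRange(hsv,lo,hi); k,l,s,c=cv2.connectedComponentsWithStats(m)
        for i in range(1,k):
            if s[i,4]>12:
                r=cv2.minAreaRect(np.argwhere(l==i)[:,::-1].astype(np.float32))
                print(n,nm,s[i,:],c[i].round(1),np.round(r[1],1),round(r[2],1),onz(F[n],c[i],z)[0].round(0))
E
```

```text
top blue [225 190  40  32 618] [244.4 205.3] [25.9 37.9] 71.6 [452. 261.  28.]
top blue [166 195  34  51 901] [183.5 221.9] [49.3 32.6] 84.8 [403. 452.  28.]
top blue [222 248  50  45 882] [247.1 271.3] [49.1 32.7] 33.7 [248. 250.  28.]
top orange [230 203   8  10  35] [233.2 207.2] [9. 7.] 90.0 [446. 296.  28.]
top orange [171 230  16  11  89] [179.7 235.2] [10. 15.] 90.0 [362. 462.  28.]
top orange [228 259  12  14  49] [234.1 265.9] [ 7.1 15.2] 29.1 [265. 290.  28.]
top brass [456  61  38   8 128] [474.6  63.4] [36.8  6.8] 3.0 [ 925. -516.   28.]
top brass [ 232   63  212   51 3240] [319.3  81.5] [ 48.1 211. ] 88.9 [865.  17.  28.]
top brass [497  62   6   4  18] [499.7  63.2] [3. 5.] 90.0 [ 925. -605.   28.]
top brass [155  65  71  11 146] [181.9  71.2] [ 4.8 70.6] 83.5 [918. 484.  28.]
top brass [524  65  11   3  26] [529.4  66.3] [ 2. 10.] 90.0 [ 913. -709.   28.]
top brass [113  67  52  11 199] [134.6  71.6] [ 6.1 51.6] 83.7 [924. 649.  28.]
top brass [377  73  10   2  15] [381.3  73.7] [1. 9.] 90.0 [ 890. -193.   28.]
top brass [519  72  17   3  25] [525.8  73.2] [ 1.5 16. ] 
[... 8511 characters left out ...]
5   5  13] [376.2 125.5] [4. 4.] 0.0 [389. 385.  28.]
scene blue [356 142  33  29 418] [371.8 158.2] [29.8 24.7] 13.0 [459. 251.  28.]
scene orange [321 111   6   9  28] [323.4 115.4] [8.9 2.9] 59.0 [232. 328.  28.]
scene orange [318 120   6   7  25] [320.7 123.7] [6.4 4.2] 45.0 [251. 289.  28.]
scene orange [370 139  12   4  38] [375.3 140.6] [ 3. 11.] 90.0 [425. 322.  28.]
scene brass [419 116  11   8  61] [424.  119.5] [10.  7.] 0.0 [489. 499.  28.]
scene brass [272 127  11   7  59] [276.9 130.1] [10.  6.] 0.0 [166. 185.  28.]
scene brass [360 167  10   8  54] [364.3 170.9] [8.5 6.4] 45.0 [471. 195.  28.]
scene brass [326 267  23  20 173] [337.4 277.2] [ 8.7 24.8] 52.4 [ 611. -126.   28.]
```

View pics/a.png

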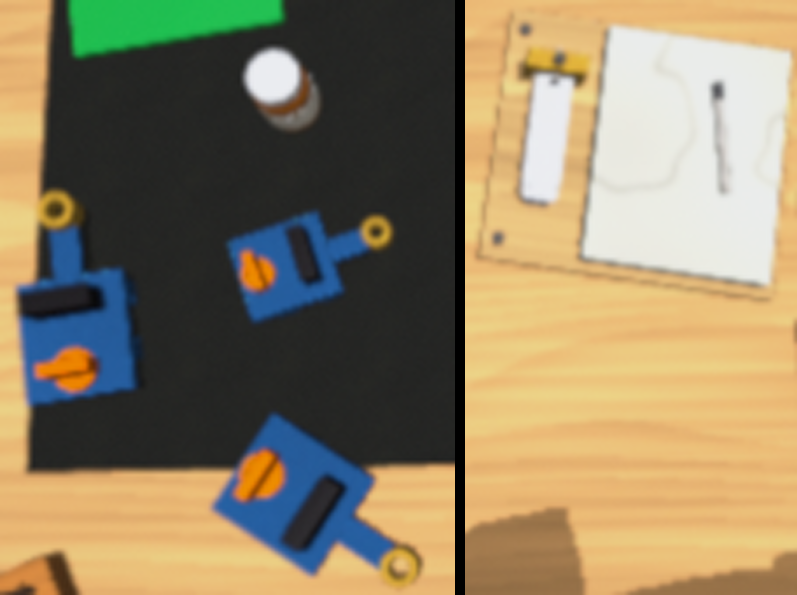

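View pics/b.png

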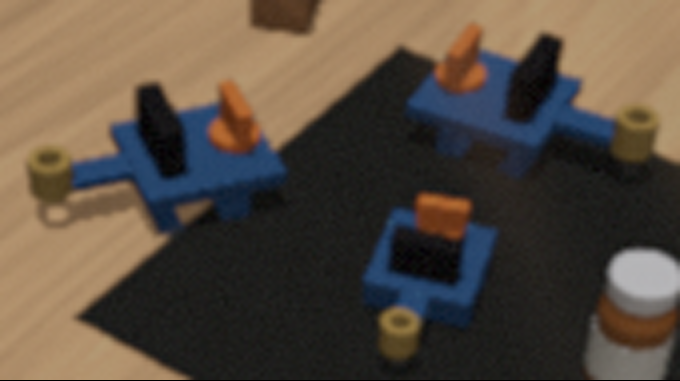

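View pics/c.png

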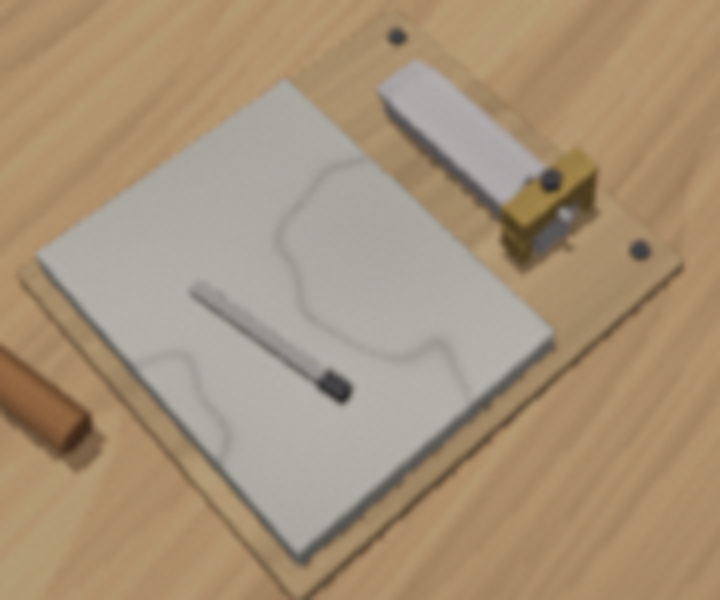

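The middle holder, at (244,205) in the top view, is the smallest: its roof is about 26 px against 33 px for the others. Its knob is to the left and its tube to the upper right at (267,196), so its x axis points away from the robot. The rail runs away from the robot, with its stop at the far end. Next I'll measure it.

```bash
cat > m.py <<'E'
from h import *
import pickle,sys
def quad(f,x0,y0,x1,y1,fn,eps=0.04,S=8):
    im=cv2.resize(f["image"][y0:y1,x0:x1],None,fx=S,fy=S,interpolation=cv2.INTER_CUBIC)
    m=fn(im,cv2.cvtColor(im,cv2.COLOR_BGR2HSV)).astype(np.uint8)
    cs=cv2.findContours(m,cv2.RETR_EXTERNAL,cv2.CHAIN_APPROX_NONE)[0]
    c=max(cs,key=cv2.contourArea); h=cv2.convexHull(c)
    p=cv2.approxPolyDP(h,eps*cv2.arcLength(h,True),True).reshape(-1,2)
    M=cv2.moments(c); cen=np.array([M["m10"],M["m01"]])/M["m00"]
    t=lambda q:(q+.5)/S-.5+np.array([x0,y0])
    return t(p),t(cen),t(c.reshape(-1,2))
E
python3 - <<'E'
from m import *
F=pickle.load(open("F0.pkl","rb")); T,S=F["top"],F["scene"]
rng=lambda lo,hi:(lambda im,h:cv2.inRange(h,lo,hi))
white=lambda v,s:(lambda im,h:cv2.inRange(h,(0,0,v),(180,s,255)))
org=rng((3,170,90),(16,255,255)); br=rng((17,110,70),(34,255,255)); bl=rng((100,110,40),(125,255,255))
def show(n,a,b,z,ends):
    print(n)
    for q,f in((a,T),(b,S)):
        if q is not None: print(" ",q[0].round(1).tolist(),"cen",q[1].round(1)," z%d:"%z,onz(f,q[0],z)[:,:2].round(0).tolist())
t1=quad(T,255,185,280,206,br); s1=quad(S,355,162,375,180,br)
show("tube",t1,s1,42,0); print(" tri",tri(T,t1[1],S,s1[1]))
t2=quad(T,225,198,243,216,org); s2=quad(S,366,132,388,150,org); show("knob",t2,s2,58,0); print(tri(T,t2[1],S,s2[1]))
show("roof",quad(T,222,186,262,226,bl),quad(S,352,138,392,175,bl),28,0)
show("slab",quad(T,374,130,445,216,white(150,45)),quad(S,205,245,345,372,white(120,45)),32,0)
show("rail",quad(T,355,150,376,192,white(170,60)),quad(S,290,240,346,290,white(130,45)),40,0)
show("stop",quad(T,355,138,386,158,br),quad(S,322,262,354,300,br),62,0)
E
```

```text
tube
  [[267.7, 190.7], [270.8, 192.4], [271.9, 196.9], [270.2, 199.9], [266.4, 201.1], [262.6, 193.2]] cen [267.4 195.6]  z42: [[494.0, 186.0], [488.0, 176.0], [474.0, 173.0], [464.0, 178.0], [461.0, 190.0], [486.0, 202.0]]
  [[360.7, 167.2], [365.6, 167.4], [369.7, 170.9], [366.8, 177.9], [360.2, 176.6]] cen [364.1 172.6]  z42: [[462.0, 188.0], [473.0, 195.0], [490.0, 190.0], [498.0, 163.0], [482.0, 157.0]]
 tri (array([477.97558166, 186.24222655,  32.83562926]), np.float64(4.619215604411716))
knob
  [[229.4, 202.2], [237.4, 206.4], [235.2, 211.7], [229.2, 209.8]] cen [232.9 207.4]  z58: [[457.0, 301.0], [444.0, 276.0], [428.0, 283.0], [434.0, 301.0]]
  [[369.4, 138.2], [381.9, 140.2], [378.6, 149.4], [370.1, 146.6]] cen [375.2 143. ]  z58: [[424.0, 288.0], [457.0, 302.0], [470.0, 262.0], [445.0, 258.0]]
(array([442.34537711, 292.0189141 ,  47.3063798 ]), np.float64(0.6458341536084442))
roof
  [[261.4, 194.8], [257.3, 213.9], [231.1, 221.2], [225.3, 197.7], [249.2, 189.6]] cen [244.1 205.1]  z28: [[484.0, 207.0], [423.0, 220.0], [402.0, 302.0], [477.0, 322.0], [501.0, 246.0]]
  [[3
[... 456 characters left out ...]
], [420.0, -325.0]]
rail
  [[366.2, 150.7], [375.4, 152.2], [367.7, 187.9], [360.2, 184.8]] cen [367.7 169.1]  z40: [[617.0, -127.0], [611.0, -156.0], [496.0, -126.0], [506.0, -103.0]]
  [[294.2, 251.2], [304.4, 244.9], [336.1, 271.8], [324.6, 280.7]] cen [314.8 262.1]  z40: [[497.0, -135.0], [505.0, -107.0], [605.0, -123.0], [598.0, -156.0]]
stop
  [[384.2, 137.6], [381.7, 155.8], [354.6, 157.4], [356.6, 137.6]] cen [369.7 145.4]  z62: [[651.0, -183.0], [592.0, -171.0], [589.0, -87.0], [653.0, -96.0]]
  [[344.3, 266.4], [349.3, 271.6], [347.8, 282.4], [329.3, 295.9], [325.3, 281.7]] cen [336.5 280.3]  z62: [[619.0, -114.0], [635.0, -118.0], [648.0, -142.0], [636.0, -191.0], [609.0, -169.0]]
```

```bash
cat >> h.py <<'E'
def go(x,y,z,yaw,s=None):
    s=s or env.state(); p=s["ee_pos"]; A=R.from_euler("xyz",s["ee_rot"],degrees=True)
    B=R.from_euler("xyz",[180,0,yaw],degrees=True)
    print("at",p.round(1),s["ee_rot"].round(2),"F",s["force"].round(1),"w",round(s["gripper_width"],1),"t",round(s["time_s"],2))
    print("shift m",(A.inv().apply(np.array([x,y,z])-p)/1000).round(4),"turn",(A.inv()*B).as_rotvec(degrees=True).round(2))
E
python3 - <<'E'
from m import *
F=pickle.load(open("F0.pkl","rb")); T,S=F["top"],F["scene"]
a=np.array([[303,253]]);b=np.array([[426,252]])
ta=(a+.5)/3.5-.5+[160,130]; sb=(b+.5)/4-.5+[265,90]
print("rib",tri(T,ta,S,sb)); print("jar cap",onz(T,[[239,152]],95))
o=np.array([453,263]);A=R.from_euler("z",17.2,degrees=True).as_matrix()
for P in([38,50,28],[38,-34,28],[-38,50,28],[0,-14,62],[0,31.8,58],[0,-82,42]):
    w=A@np.array(P,float)+[453,263,0]; print(P,proj(T,w).round(1),proj(S,w).round(1))
go(450,-200,260,93)
E
```

```text
rib (array([457.16617517, 249.92385632,  48.64939696]), np.float64(3.4574812679504703))
jar cap [[604.66351136 266.25718251  95.        ]]
[38, 50, 28] [[225.1 198.5]] [[389.8 147.3]]
[38, -34, 28] [[250.6 190.2]] [[382.4 165.9]]
[-38, 50, 28] [[231.8 221.3]] [[364.3 141.4]]
[0, -14, 62] [[245.8 201.6]] [[372.1 148.8]]
[0, 31.8, 58] [[231.8 206.5]] [[376.3 140. ]]
[0, -82, 42] [[268.  195.8]] [[364.6 170.1]]
at [ 132.  -559.3  213.5] [-179.94   -0.     13.28] F [0.3 0.7 0.4] w 91.2 t 0.2
shift m [ 0.392  -0.2767 -0.0463] turn [-5.000e-02 -4.000e-02 -7.972e+01]
```

The measurements agree. The rib is at (457, 250, z≈49), against 50 expected. The holder is at (453, 263) with yaw 17.2°.

>>> send_rows(
  targets="0.392 -0.277 -0.046 0 0 -80 100;0.392 -0.277 -0.046 0 0 -80 100;0.392 -0.277 -0.046 0 0 -80 100;0.392 -0.277 -0.046 0 0 -80 100;0.392 -0.277 -0.046 0 0 -80 100;0.392 -0.277 -0.046 0 0 -80 100;0.392 -0.277 -0.046 0 0 -80 100;0.392 -0.277 -0.046 0 0 -80 100;0.392 -0.277 -0.046 0 0 -80 100;0.392 -0.277 -0.046 0 0 -80 100;0.392 -0.277 -0.046 0 0 -80 100;0.392 -0.277 -0.046 0 0 -80 50",
)

```text
time_s: 1.2
ee_pos: [452.1, -196.9, 260.4]
ee_rot: [179.9, -0.0, 93.7]
force: [0.6, -0.4, -0.0]
gripper_width: 87.2
gripper_force: 0.0
```

```bash
python3 -c "
from h import *
go(457,250,160,180)"
```

```text
at [ 452.1 -196.9  260.4] [ 1.7991e+02 -4.0000e-02  9.3690e+01] F [ 0.6 -0.4 -0. ] w 87.2 t 1.2
shift m [0.4456 0.0334 0.1007] turn [ 1.100e-01  4.000e-02 -8.631e+01]
```

>>> send_rows(
  targets="0.445 0.033 0.1 0 0 -86 42;0.445 0.033 0.1 0 0 -86 42;0.445 0.033 0.1 0 0 -86 42;0.445 0.033 0.1 0 0 -86 42;0.445 0.033 0.1 0 0 -86 42;0.445 0.033 0.1 0 0 -86 42;0.445 0.033 0.1 0 0 -86 42;0.445 0.033 0.1 0 0 -86 42;0.445 0.033 0.1 0 0 -86 42;0.445 0.033 0.1 0 0 -86 42;0.445 0.033 0.1 0 0 -86 42;0.445 0.033 0.1 0 0 -86 42",
)

```text
time_s: 2.2
ee_pos: [456.7, 252.1, 158.0]
ee_rot: [179.9, -0.1, 179.9]
force: [0.7, -0.0, 0.3]
gripper_width: 38.5
gripper_force: 0.0
```

```bash
python3 -c "
from h import *
go(457,250,80,-162.8)"
```

```text
at [456.7 252.1 158. ] [ 1.7988e+02 -1.0000e-01  1.7988e+02] F [ 0.7 -0.   0.3] w 38.5 t 2.2
shift m [-0.0005 -0.0023  0.078 ] turn [  0.14  -0.08 -17.32]
```

>>> send_rows(
  targets="0 -0.002 0 0 0 -7 42;0 -0.002 0.02 0 0 -14 42;0 -0.002 0.05 0 0 -17.3 42;0 -0.002 0.078 0 0 -17.3 42;0 -0.002 0.078 0 0 -17.3 42;0 -0.002 0.078 0 0 -17.3 42",
)

```text
time_s: 2.7
ee_pos: [456.6, 243.7, 81.1]
ee_rot: [-180.0, -0.2, -163.5]
force: [0.2, 0.0, 1.3]
gripper_width: 38.3
gripper_force: 0.0
```

```bash
python3 - <<'E'
from h import *
go(457,250,32.5,-162.8)
up=lambda n,x0,y0,w,h,s:cv2.resize(eyes.grab_frame(n)["image"][y0:y0+h,x0:x0+w],None,fx=s,fy=s,interpolation=cv2.INTER_CUBIC)
cv2.imwrite("pics/d.png",np.hstack([up("top",200,150,100,120,4),up("scene",320,90,100,120,4)]))
E
```

```text
at [456.6 243.7  81.1] [-179.96   -0.19 -163.49] F [0.2 0.  1.3] w 38.3 t 2.7
shift m [-0.0024  0.0059  0.0486] turn [-0.04 -0.19 -0.69]
```

View pics/d.png

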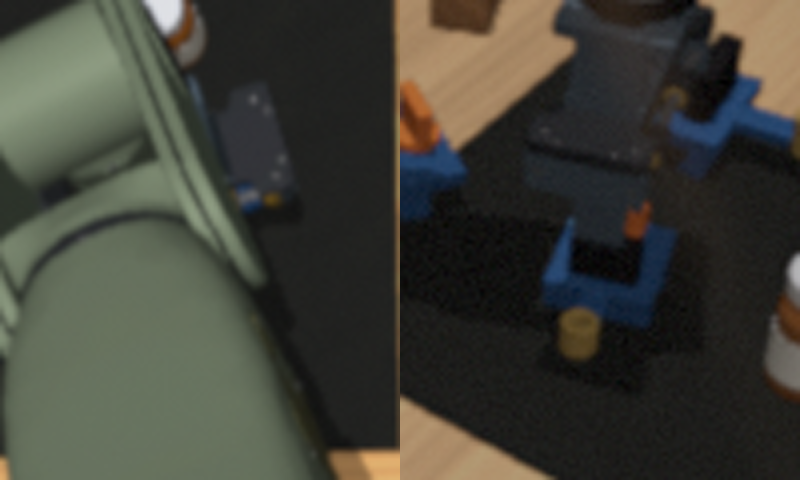

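The fingers are above the black rib at about (470,155) in the scene view, with the knob beside them. I'll correct sideways by 6 mm and go down to the grip height.

>>> send_rows(
  targets="-0.002 0.006 0 0 0 -0.7 42;-0.002 0.006 0.01 0 0 -0.7 42;-0.002 0.006 0.025 0 0 -0.7 42;-0.002 0.006 0.04 0 0 -0.7 42;-0.002 0.006 0.048 0 0 -0.7 42;-0.002 0.006 0.048 0 0 -0.7 42;-0.002 0.006 0.048 0 0 -0.7 42",
)

```text
time_s: 3.38
ee_pos: [457.7, 250.6, 33.9]
ee_rot: [-180.0, -0.0, -162.8]
force: [-0.3, 0.1, 0.7]
gripper_width: 38.4
gripper_force: 0.0
```

```bash
python3 -c "
from h import *
go(457,250,32.5,-162.8)"
```

```text
at [457.7 250.6  33.9] [-1.7999e+02 -1.0000e-02 -1.6277e+02] F [-0.3  0.1  0.7] w 38.4 t 3.38
shift m [ 0.0009 -0.0004  0.0014] turn [-0.01 -0.01  0.03]
```

>>> send_rows(
  targets="0 0 0.001 0 0 0 0;0 0 0.001 0 0 0 0;0 0 0.001 0 0 0 0;0 0 0.001 0 0 0 0;0 0 0.001 0 0 0 0;0 0 0.001 0 0 0 0;0 0 0.001 0 0 0 0;0 0 0.001 0 0 0 0",
  grip_force=30,
)

```text
time_s: 4.05
ee_pos: [458.1, 251.1, 33.5]
ee_rot: [180.0, 0.1, -162.8]
force: [-1.2, 3.3, 4.4]
gripper_width: 15.7
gripper_force: 30.0
```

```bash
python3 -c "
from h import *
go(457,250,120,-162.8)"
```

```text
at [458.1 251.1  33.5] [ 1.7996e+02  9.0000e-02 -1.6279e+02] F [-1.2  3.3  4.4] w 15.7 t 4.05
shift m [ 0.0012 -0.0007 -0.0865] turn [0.04 0.09 0.01]
```

>>> send_rows(
  targets="0 0 -0.01 0 0 0 0;0 0 -0.03 0 0 0 0;0 0 -0.06 0 0 0 0;0 0 -0.085 0 0 0 0;0 0 -0.085 0 0 0 0;0 0 -0.085 0 0 0 0",
)

```text
time_s: 4.55
ee_pos: [457.7, 250.1, 118.3]
ee_rot: [-180.0, 0.1, -162.8]
force: [-1.5, 0.4, -4.9]
gripper_width: 15.9
gripper_force: 30.0
```

```bash
python3 -c "
from h import *
go(441.4,-124.5,100,170.2)"
```

```text
at [457.7 250.1 118.3] [-1.7996e+02  6.0000e-02 -1.6277e+02] F [-1.5  0.4 -4.9] w 15.9 t 4.55
shift m [ 0.1266 -0.3529  0.0184] turn [-2.000e-02  6.000e-02  2.703e+01]
```

>>> send_rows(
  targets="0.01 -0.02 0 0 0 3 0;0.022 -0.06 0 0 0 7 0;0.034 -0.095 0 0 0 10 0;0.045 -0.13 0 0 0 13 0;0.057 -0.165 0 0 0 16 0;0.068 -0.2 0 0 0 19 0;0.08 -0.235 0 0 0 22 0;0.092 -0.27 0 0 0 25 0;0.105 -0.3 0 0 0 27 0;0.117 -0.33 0.005 0 0 27 0;0.127 -0.353 0.01 0 0 27 0;0.127 -0.353 0.018 0 0 27 0",
)

```text
time_s: 5.55
ee_pos: [439.2, -128.1, 98.1]
ee_rot: [-179.9, -0.2, 170.0]
force: [0.1, -0.3, -4.3]
gripper_width: 16.2
gripper_force: 30.0
```

>>> send_rows(
  targets="0 0 0 0 0 0 0;0 0 0 0 0 0 0;0 0 0 0 0 0 0;0 0 0 0 0 0 0",
)

```text
time_s: 5.88
ee_pos: [440.8, -123.3, 99.8]
ee_rot: [180.0, -0.0, 170.3]
force: [0.8, 1.2, -4.1]
gripper_width: 15.7
gripper_force: 30.0
```

```bash
python3 - <<'E'
from m import *
go(441.4,-124.5,60,170.2)
F={n:eyes.grab_frame(n) for n in("scene","top")}; pickle.dump(F,open("F1.pkl","wb"))
up=lambda n,x0,y0,w,h,s:cv2.resize(F[n]["image"][y0:y0+h,x0:x0+w],None,fx=s,fy=s,interpolation=cv2.INTER_CUBIC)
cv2.imwrite("pics/e.png",np.hstack([up("top",330,130,100,140,4),up("scene",240,190,100,140,4)]))
E
```

```text
at [ 440.8 -123.3   99.8] [ 1.7999e+02 -3.0000e-02  1.7031e+02] F [ 0.8  1.2 -4.1] w 15.7 t 5.88
shift m [-0.0008 -0.0011  0.0398] turn [ 0.01 -0.03  0.11]
```

View pics/e.png

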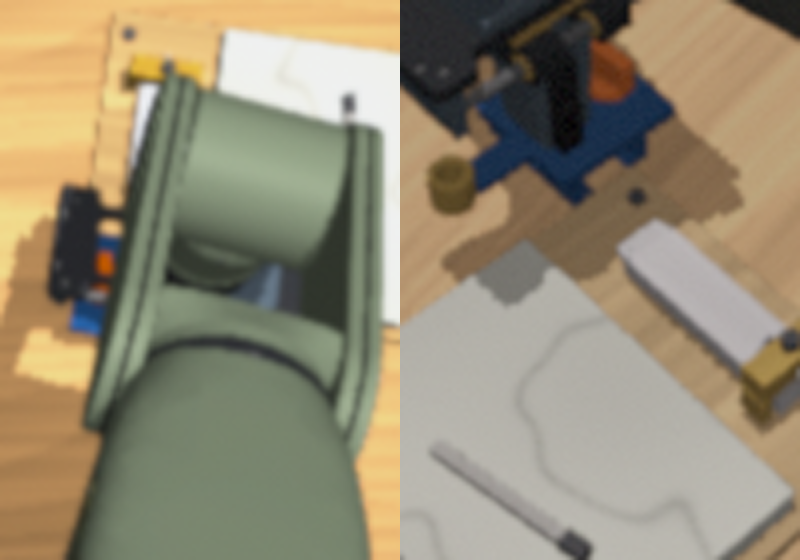

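Scene view: the held holder is level in front of the rail entry. Its right front roof corner is near crop (672,118), its left front corner near (575,200), and the rail entry is at (620,245)–(660,220). I'll refine the rail's sideways pose from edge profiles, and use the held holder to check the scene camera's bias.

```bash
cat > e.py <<'E'
from m import *
def edge(f,P0,P1,n,half=12):
    """offset (mm along n) of strongest grey edge across 3D segment P0-P1, sampled at several places"""
    g=cv2.GaussianBlur(cv2.cvtColor(f["image"],cv2.COLOR_BGR2GRAY),(0,0),.7).astype(np.float32)
    t=np.arange(-half,half+.01,.25); out=[]
    for a in np.linspace(.1,.9,15):
        q=proj(f,P0+a*(P1-P0)+t[:,None]*n).astype(np.float32)
        v=cv2.remap(g,q[:,0].reshape(1,-1),q[:,1].reshape(1,-1),cv2.INTER_CUBIC)[0]
        d=np.abs(np.gradient(v)); i=d.argmax(); w=slice(max(i-6,0),i+7); out.append((d[w]*t[w]).sum()/d[w].sum())
    s,c=np.polyfit(np.linspace(-.4,.4,15),out,1)
    return np.median(out).round(2),np.std(out).round(2),np.degrees(s/np.linalg.norm(P1-P0)).round(2)
E
python3 - <<'E'
from e import *
F=pickle.load(open("F0.pkl","rb"))
A=R.from_euler("z",-9.8,degrees=True).as_matrix(); O=np.array([563.6,-131.4,0])
w=lambda *p:O+A@np.array(p,float)
n=A[:,1]
for k in("top","scene"):
    for nm,a,b in(("rail y+17",(-50,17,40),(20,17,40)),("rail y-17",(-50,-17,40),(20,-17,40)),("slab -45",(-80,-45,32),(80,-45,32)),("slab -215",(-80,-215,32),(80,-215,32)),("board +55",(-80,41,12),(80,41,12))):
        print(k,nm,edge(F[k],w(*a),w(*b),n,8))
    print(k,"entry x",edge(F[k],w(-65,-10,38.5),w(-65,10,38.5),A[:,0],8),"slab ends",edge(F[k],w(-108,-200,32),w(-108,-60,32),A[:,0],8),edge(F[k],w(108,-200,32),w(108,-60,32),A[:,0],8))
# held carriage in the scene view
f=pickle.load(open("F1.pkl","rb"))["scene"]
s=env.state(); B=R.from_euler("z",s["ee_rot"][2]-180,degrees=True).as_matrix()
oc=s["ee_pos"]+B@np.array([-1.4,14,-33.5])
c=lambda *p:oc+B@np.array(p,float)
print("carriage",oc.round(1))
print("front edge x",edge(f,c(38,-20,28),c(38,40,28),B[:,0],8),"roof +y edge",edge(f,c(0,50,28),c(36,50,28),B[:,1],8),"front lower z",edge(f,c(38,30,18),c(38,48,18),B[:,2],6))
for p in([38,50,28],[38,-34,28],[0,-82,42]): print(p,((proj(f,c(*p))-[240,190]+.5)*4-.5+[400,0]).round(0))
E
```

```text
top rail y+17 (np.float64(0.46), np.float64(0.72), np.float64(-0.06))
top rail y-17 (np.float64(-0.42), np.float64(0.84), np.float64(0.29))
top slab -45 (np.float64(-0.78), np.float64(0.81), np.float64(0.22))
top slab -215 (np.float64(0.84), np.float64(0.98), np.float64(-0.5))
top board +55 (np.float64(6.67), np.float64(4.86), np.float64(-4.4))
top entry x (np.float64(1.25), np.float64(0.87), np.float64(5.46)) slab ends (np.float64(0.22), np.float64(0.67), np.float64(0.04)) (np.float64(1.74), np.float64(0.88), np.float64(-0.36))
scene rail y+17 (np.float64(-0.06), np.float64(0.68), np.float64(-0.7))
scene rail y-17 (np.float64(-1.32), np.float64(0.7), np.float64(0.14))
scene slab -45 (np.float64(-2.44), np.float64(2.52), np.float64(1.02))
scene slab -215 (np.float64(-0.32), np.float64(0.26), np.float64(0.11))
scene board +55 (np.float64(-7.27), np.float64(5.23), np.float64(-0.24))
scene entry x (np.float64(-1.21), np.float64(0.77), np.float64(1.43)) slab ends (np.float64(-1.44), np.float64(0.83), np.float64(0.79)) (np.float64(1.71), np.float64(0.38), np.float64(0.01))
carriage [ 442.  -109.5   66.6]
front edge x (np.float64(4.32), np.float64(2.22), np.float64(2.3)) roof +y edge (np.float64(-2.68), np.float64(1.25), np.float64(-6.09)) front lower z (np.float64(2.07), np.float64(1.39), np.float64(0.21))
[38, 50, 28] [[679. 102.]]
[38, -34, 28] [[565. 181.]]
[0, -82, 42] [[449. 172.]]
```

The rail pose holds to about 0.5 mm sideways. I'm going down to entry height in line with the rail.

```bash
cat >> h.py <<'E'
AR=R.from_euler("z",-9.8,degrees=True).as_matrix(); OR=np.array([563.5,-131.8,0])
def rail(xr,z,dy=0):
    """go to carriage origin at rail x=xr, carriage height z"""
    s=env.state(); r=AR.T@(s["ee_pos"]-OR); f=AR.T@s["force"]; m=AR.T@s["torque"]
    print("carriage rail x %.1f y %.1f z %.1f"%(r[0]-1.4,r[1]+14,r[2]-33.5),"F rail",f.round(1),"M",m.round(2))
    p=OR+AR@np.array([xr+1.4,-14+dy,z+33.5]); go(*p,170.2)
E
python3 -c "
from h import *
rail(-123,22.5)"
```

```text
carriage rail x -123.5 y 1.3 z 66.6 F rail [-0.2  0.5 -3.1] M [-0.   -0.16  0.  ]
at [ 441.1 -123.5  100.1] [-1.7999e+02  2.0000e-02  1.7032e+02] F [-0.1  0.5 -3.1] w 15.7 t 5.98
shift m [-0.0004 -0.0013  0.0441] turn [-0.01  0.02  0.12]
```

>>> send_rows(
  targets="0 -0.001 0.01 0 0 0.1 0;0 -0.001 0.03 0 0 0.1 0;0 -0.001 0.044 0 0 0.1 0;0 -0.001 0.044 0 0 0.1 0;0 -0.001 0.044 0 0 0.1 0;0 -0.001 0.044 0 0 0.1 0;0 -0.001 0.044 0 0 0.1 0",
)

```text
time_s: 6.57
ee_pos: [441.7, -125.4, 57.0]
ee_rot: [-180.0, 0.1, 170.1]
force: [0.2, -0.4, -4.2]
gripper_width: 16.1
gripper_force: 30.0
```

```bash
python3 - <<'E'
from m import *
rail(-105,22.4)
F={n:eyes.grab_frame(n) for n in("scene","top")}; pickle.dump(F,open("F2.pkl","wb"))
up=lambda n,x0,y0,w,h,s:cv2.resize(F[n]["image"][y0:y0+h,x0:x0+w],None,fx=s,fy=s,interpolation=cv2.INTER_CUBIC)
cv2.imwrite("pics/f.png",up("scene",245,190,90,75,8))
E
```

```text
carriage rail x -122.5 y -0.4 z 23.5 F rail [ 0.2 -0.3 -4.2] M [ 0.06 -0.1   0.  ]
at [ 441.7 -125.4   57. ] [-1.7998e+02  1.4000e-01  1.7015e+02] F [ 0.2 -0.4 -4.2] w 16.1 t 6.57
shift m [-0.0175  0.0004  0.0012] turn [-0.02  0.14 -0.05]
```

View pics/f.png

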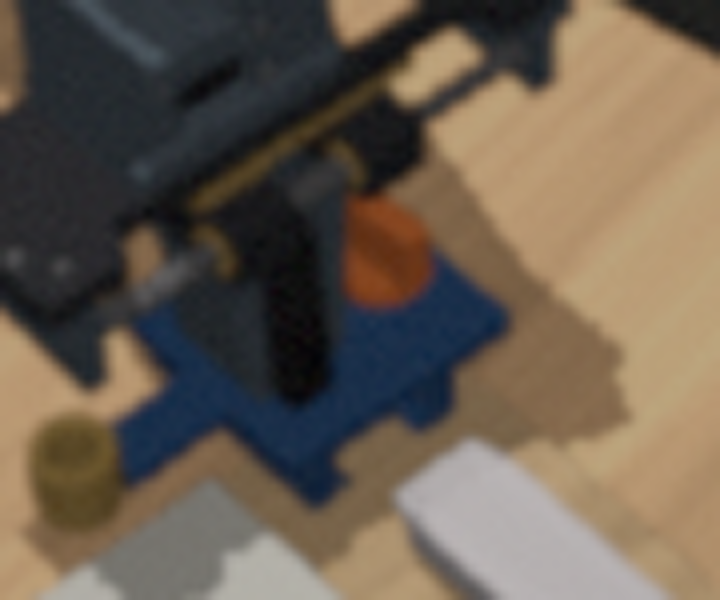

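```bash
python3 - <<'E'
from e import *
F=pickle.load(open("F2.pkl","rb")); f=F["scene"]
s=env.state(); B=R.from_euler("z",s["ee_rot"][2]-180,degrees=True).as_matrix()
oc=s["ee_pos"]+B@np.array([-1.4,14,-33.5])
cr=lambda P:((proj(f,P)[0]-[245,190]+.5)*8-.5).round(0)
for p in([38,50,28],[38,50,18],[38,-34,28],[38,-34,18],[38,17.8,18],[38,-17.8,18],[38,28,0],[38,-28,0],[0,-82,42]): print("c",p,cr(oc+B@np.array(p,float)))
for p in([-65,14.5,38.5],[-65,-14.5,38.5]): print("r",p,cr(OR+AR@np.array(p,float)))
for k in("scene",):
  for nm,a,b in(("roof +y top",(0,50,28),(34,50,28)),("front top",(38,10,28),(38,45,28)),("front bottom",(38,32,18),(38,46,18))):
    n=B[:,1] if "+y" in nm else B[:,0]
    print(nm,edge(f,oc+B@np.array(a,float),oc+B@np.array(b,float),n,5))
E
```

```text
c [38, 50, 28] [518. 308.]
c [38, 50, 18] [518. 330.]
c [38, -34, 28] [295. 465.]
c [38, -34, 18] [297. 486.]
c [38, 17.8, 18] [436. 388.]
c [38, -17.8, 18] [341. 455.]
c [38, 28, 0] [464. 408.]
c [38, -28, 0] [317. 513.]
c [0, -82, 42] [ 71. 448.]
r [-65, 14.5, 38.5] [474. 439.]
r [-65, -14.5, 38.5] [397. 495.]
roof +y top (np.float64(-3.05), np.float64(0.89), np.float64(-2.13))
front top (np.float64(4.11), np.float64(1.01), np.float64(3.23))
front bottom (np.float64(-1.26), np.float64(0.66), np.float64(-4.71))
```

Scene view: the channel gap, about (341,455)–(436,388), lines up with the nose, seen at (395,490)–(478,440) and predicted within 5 crop px. I'm advancing gently onto the nose.

>>> send_rows(
  targets="-0.004 0.0004 0.001 0 0 0 0;-0.008 0.0004 0.001 0 0 0 0;-0.012 0.0004 0.001 0 0 0 0;-0.016 0.0004 0.001 0 0 0 0;-0.02 0.0004 0.001 0 0 0 0;-0.024 0.0004 0.001 0 0 0 0;-0.024 0.0004 0.001 0 0 0 0",
)

```text
time_s: 7.25
ee_pos: [465.7, -129.0, 54.9]
ee_rot: [180.0, 0.1, 170.1]
force: [2.0, 1.7, -4.3]
gripper_width: 15.8
gripper_force: 30.0
```

```bash
python3 -c "
from h import *
rail(-90,22.4)"
```

```text
carriage rail x -98.2 y 0.1 z 21.4 F rail [ 1.7  2.  -4.3] M [ 0.44 -0.34  0.05]
at [ 465.7 -129.    54.9] [1.7997e+02 8.0000e-02 1.7011e+02] F [ 2.   1.7 -4.3] w 15.8 t 7.25
shift m [-0.0082 -0.0001 -0.001 ] turn [ 0.03  0.08 -0.09]
```

>>> send_rows(
  targets="0 0 -0.0007 0 0 0 0;-0.002 0 -0.0007 0 0 0 0;-0.004 0 -0.0007 0 0 0 0;-0.006 0 -0.0007 0 0 0 0;-0.008 0 -0.0007 0 0 0 0;-0.008 0 -0.0007 0 0 0 0;-0.008 0 -0.0007 0 0 0 0",
)

```text
time_s: 7.83
ee_pos: [472.3, -130.1, 55.5]
ee_rot: [180.0, -0.0, 170.1]
force: [1.3, 3.9, -4.4]
gripper_width: 15.8
gripper_force: 30.0
```

```bash
python3 -c "
from h import *
rail(-80,22.4)"
```

```text
carriage rail x -91.5 y 0.2 z 22.0 F rail [ 0.6  4.  -4.4] M [0.91 0.01 0.15]
at [ 472.3 -130.1   55.5] [ 1.7997e+02 -1.0000e-02  1.7011e+02] F [ 1.3  3.9 -4.4] w 15.8 t 7.83
shift m [-0.0115 -0.0002 -0.0004] turn [ 0.03 -0.01 -0.09]
```

>>> send_rows(
  targets="0 0.0008 0 0 0 0 0;-0.001 0.001 0 0 0 0 0;-0.003 0.001 0 0 0 0 0;-0.005 0.001 0 0 0 0 0;-0.005 0.001 0 0 0 0 0;-0.005 0.001 0 0 0 0 0",
)

```text
time_s: 8.33
ee_pos: [478.1, -130.5, 55.7]
ee_rot: [-180.0, 0.1, 170.1]
force: [1.1, 1.6, -5.1]
gripper_width: 16.0
gripper_force: 30.0
```

```bash
python3 -c "
from h import *
rail(-80,22.4)"
```

```text
carriage rail x -85.8 y 0.7 z 22.2 F rail [ 0.8  1.8 -5.1] M [ 0.22 -0.26 -0.03]
at [ 478.1 -130.5   55.7] [-1.7998e+02  7.0000e-02  1.7012e+02] F [ 1.1  1.6 -5.1] w 16.0 t 8.33
shift m [-0.0058 -0.0007 -0.0002] turn [-0.02  0.07 -0.08]
```

>>> send_rows(
  targets="-0.003 0.0002 0 0 0 0 0;-0.006 0.0002 0 0 0 0 0;-0.009 0.0002 0 0 0 0 0;-0.012 0.0002 0 0 0 0 0;-0.015 0.0002 0 0 0 0 0;-0.018 0.0002 0 0 0 0 0;-0.02 0.0002 0 0 0 0 0;-0.02 0.0002 0 0 0 0 0;-0.02 0.0002 0 0 0 0 0",
)

```text
time_s: 9.08
ee_pos: [497.3, -133.5, 55.6]
ee_rot: [-180.0, 0.0, 170.1]
force: [0.6, 1.1, -3.8]
gripper_width: 15.9
gripper_force: 30.0
```

```bash
python3 -c "
from h import *
rail(-40,22.4)"
```

```text
carriage rail x -66.4 y 1.0 z 22.1 F rail [ 0.4  1.2 -3.8] M [ 0.06 -0.13  0.01]
at [ 497.3 -133.5   55.6] [-1.7999e+02  1.0000e-02  1.7012e+02] F [ 0.6  1.1 -3.8] w 15.9 t 9.08
shift m [-0.0264 -0.001  -0.0003] turn [-0.01  0.01 -0.08]
```

>>> send_rows(
  targets="-0.004 0.0002 0 0 0 0 0;-0.008 0.0002 0 0 0 0 0;-0.012 0.0002 0 0 0 0 0;-0.016 0.0002 0 0 0 0 0;-0.02 0.0002 0 0 0 0 0;-0.024 0.0002 0 0 0 0 0;-0.028 0.0002 0 0 0 0 0;-0.032 0.0002 0 0 0 0 0;-0.036 0.0002 0 0 0 0 0;-0.038 0.0002 0 0 0 0 0;-0.038 0.0002 0 0 0 0 0;-0.038 0.0002 0 0 0 0 0",
)

```text
time_s: 10.08
ee_pos: [534.8, -139.8, 55.6]
ee_rot: [-180.0, 0.0, 170.1]
force: [0.4, 0.1, -3.3]
gripper_width: 16.0
gripper_force: 30.0
```

```bash
python3 - <<'E'
from e import *
rail(-10,22.4)
F={n:eyes.grab_frame(n) for n in("scene","top")}; pickle.dump(F,open("F3.pkl","wb"))
cv2.imwrite("pics/g.png",cv2.resize(F["scene"]["image"][200:300,265:365],None,fx=6,fy=6,interpolation=cv2.INTER_CUBIC))
f0=pickle.load(open("F0.pkl","rb"))
# stop position: edges of its top face (z62) at both ends, and face bottom on the rail top in top view
for X in (40,45,50):
  for k in("top","scene"):
    w=lambda *p:OR+AR@np.array(p,float)
    print(X,k,"entry edge z62",edge(f0[k],w(X,-24,62),w(X,24,62),AR[:,0],7),"far edge",edge(f0[k],w(X+18,-24,62),w(X+18,24,62),AR[:,0],7))
E
```

```text
carriage rail x -28.3 y 1.2 z 22.1 F rail [ 0.4  0.2 -3.3] M [ 0.13 -0.21  0.02]
at [ 534.8 -139.8   55.6] [-1.8000e+02  2.0000e-02  1.7012e+02] F [ 0.4  0.1 -3.3] w 16.0 t 10.08
shift m [-0.0183 -0.0012 -0.0003] turn [-0.    0.02 -0.08]
40 top entry edge z62 (np.float64(3.3), np.float64(2.81), np.float64(5.54)) far edge (np.float64(-5.75), np.float64(5.74), np.float64(5.7))
40 scene entry edge z62 (np.float64(6.32), np.float64(1.04), np.float64(-1.06)) far edge (np.float64(6.36), np.float64(4.27), np.float64(-1.76))
45 top entry edge z62 (np.float64(-1.45), np.float64(2.46), np.float64(0.18)) far edge (np.float64(1.53), np.float64(4.31), np.float64(-2.65))
45 scene entry edge z62 (np.float64(4.4), np.float64(1.26), np.float64(1.77)) far edge (np.float64(4.31), np.float64(1.88), np.float64(-0.67))
50 top entry edge z62 (np.float64(-5.74), np.float64(2.48), np.float64(-6.78)) far edge (np.float64(-1.0), np.float64(1.88), np.float64(0.28))
50 scene entry edge z62 (np.float64(-0.6), np.float64(1.28), np.float64(1.8)) far edge (np.float64(-0.67), np.float64(2.72), np.float64(1.87))
```

View pics/g.png

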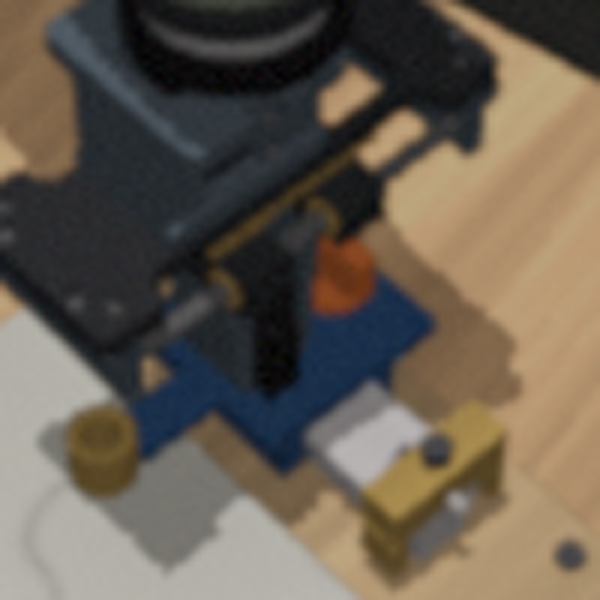

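The holder is on the rail, with the white rail top emerging below its front, and the stop is ahead at about (435,460). The stop face is at rail x ≈ 47, so contact should come with the holder at x −6 to +8.

>>> send_rows(
  targets="-0.003 0 0 0 0 0 0;-0.006 0 0 0 0 0 0;-0.009 0 0 0 0 0 0;-0.012 0 0 0 0 0 0;-0.014 0 0 0 0 0 0;-0.016 0 0 0 0 0 0;-0.017 0 0 0 0 0 0;-0.018 0 0 0 0 0 0;-0.018 0 0 0 0 0 0;-0.018 0 0 0 0 0 0",
)

```text
time_s: 11.02
ee_pos: [552.5, -142.9, 55.6]
ee_rot: [-180.0, 0.0, 170.1]
force: [-0.2, -0.3, -4.4]
gripper_width: 15.8
gripper_force: 30.0
```

>>> send_rows(
  targets="-0.0004 0 0 0 0 0 0;-0.0008 0 0 0 0 0 0;-0.0012 0 0 0 0 0 0;-0.0016 0 0 0 0 0 0;-0.002 0 0 0 0 0 0;-0.002 0 0 0 0 0 0",
)

```text
time_s: 11.52
ee_pos: [554.4, -143.3, 55.7]
ee_rot: [-180.0, 0.0, 170.1]
force: [0.9, -0.1, -3.3]
gripper_width: 16.4
gripper_force: 30.0
```

```bash
python3 -c "
from h import *
rail(0,22.4)"
```

```text
carriage rail x -8.4 y 1.2 z 22.2 F rail [ 0.9  0.1 -3.3] M [ 0.08 -0.12  0.  ]
at [ 554.4 -143.3   55.7] [-1.7999e+02  1.0000e-02  1.7013e+02] F [ 0.9 -0.1 -3.3] w 16.4 t 11.52
shift m [-0.0084 -0.0011 -0.0002] turn [-0.01  0.01 -0.07]
```

>>> send_rows(
  targets="0 0 0 0 0 0 0;-0.0004 0 0 0 0 0 0;-0.0008 0 0 0 0 0 0;-0.0012 0 0 0 0 0 0;-0.0016 0 0 0 0 0 0;-0.002 0 0 0 0 0 0;-0.002 0 0 0 0 0 0;-0.002 0 0 0 0 0 0",
  grip_force=8,
)

```text
time_s: 12.18
ee_pos: [556.4, -143.6, 55.6]
ee_rot: [-180.0, 0.0, 170.1]
force: [0.0, 0.0, -3.3]
gripper_width: 16.2
gripper_force: 8.0
```

>>> send_rows(
  targets="-0.0003 0 0 0 0 0 0;-0.0006 0 0 0 0 0 0;-0.0009 0 0 0 0 0 0;-0.0012 0 0 0 0 0 0;-0.0015 0 0 0 0 0 0;-0.0015 0 0 0 0 0 0;-0.0015 0 0 0 0 0 0",
)

```text
time_s: 12.77
ee_pos: [557.9, -143.9, 55.6]
ee_rot: [-180.0, 0.0, 170.1]
force: [0.2, 0.9, -4.0]
gripper_width: 15.9
gripper_force: 8.0
```

>>> send_rows(
  targets="-0.0003 0 0 0 0 0 0;-0.0006 0 0 0 0 0 0;-0.0009 0 0 0 0 0 0;-0.0012 0 0 0 0 0 0;-0.0015 0 0 0 0 0 0;-0.0015 0 0 0 0 0 0",
)

```text
time_s: 13.27
ee_pos: [559.4, -144.1, 55.6]
ee_rot: [-180.0, 0.0, 170.1]
force: [-0.7, -0.7, -2.9]
gripper_width: 15.6
gripper_force: 8.0
```

>>> send_rows(
  targets="-0.0003 0 0 0 0 0 0;-0.0006 0 0 0 0 0 0;-0.0009 0 0 0 0 0 0;-0.0012 0 0 0 0 0 0;-0.0012 0 0 0 0 0 0;-0.0012 0 0 0 0 0 0",
)

```text
time_s: 13.77
ee_pos: [560.5, -144.3, 55.7]
ee_rot: [-180.0, 0.0, 170.1]
force: [0.1, 0.0, -3.9]
gripper_width: 16.1
gripper_force: 8.0
```

>>> send_rows(
  targets="-0.0003 0 0 0 0 0 0;-0.0006 0 0 0 0 0 0;-0.0009 0 0 0 0 0 0;-0.0012 0 0 0 0 0 0;-0.0012 0 0 0 0 0 0;-0.0012 0 0 0 0 0 0",
)

```text
time_s: 14.27
ee_pos: [561.7, -144.5, 55.6]
ee_rot: [-180.0, 0.0, 170.1]
force: [1.3, 0.2, -3.8]
gripper_width: 15.6
gripper_force: 8.0
```

>>> send_rows(
  targets="-0.0003 0 0 0 0 0 0;-0.0006 0 0 0 0 0 0;-0.0009 0 0 0 0 0 0;-0.0012 0 0 0 0 0 0;-0.0012 0 0 0 0 0 0;-0.0012 0 0 0 0 0 0",
)

```text
time_s: 14.77
ee_pos: [562.9, -144.7, 55.6]
ee_rot: [-180.0, 0.0, 170.1]
force: [0.4, 0.1, -4.5]
gripper_width: 16.1
gripper_force: 8.0
```

>>> send_rows(
  targets="-0.0003 0 0 0 0 0 0;-0.0006 0 0 0 0 0 0;-0.0009 0 0 0 0 0 0;-0.0012 0 0 0 0 0 0;-0.0012 0 0 0 0 0 0;-0.0012 0 0 0 0 0 0",
)

```text
time_s: 15.27
ee_pos: [564.1, -144.9, 55.6]
ee_rot: [-180.0, 0.0, 170.1]
force: [0.0, 0.5, -3.9]
gripper_width: 16.0
gripper_force: 8.0
```

>>> send_rows(
  targets="-0.0003 0 0 0 0 0 0;-0.0006 0 0 0 0 0 0;-0.0009 0 0 0 0 0 0;-0.0012 0 0 0 0 0 0;-0.0012 0 0 0 0 0 0;-0.0012 0 0 0 0 0 0",
)

```text
time_s: 15.77
ee_pos: [565.2, -145.2, 55.7]
ee_rot: [-180.0, 0.0, 170.1]
force: [0.7, 0.3, -4.4]
gripper_width: 15.9
gripper_force: 8.0
```

>>> send_rows(
  targets="-0.0003 0 0 0 0 0 0;-0.0006 0 0 0 0 0 0;-0.0009 0 0 0 0 0 0;-0.0012 0 0 0 0 0 0;-0.0012 0 0 0 0 0 0;-0.0012 0 0 0 0 0 0",
)

```text
time_s: 16.27
ee_pos: [566.2, -145.3, 55.7]
ee_rot: [-180.0, -0.0, 170.1]
force: [-1.0, 0.3, -2.9]
gripper_width: 16.0
gripper_force: 8.0
```

>>> send_rows(
  targets="-0.0003 0 0 0 0 0 0;-0.0006 0 0 0 0 0 0;-0.0009 0 0 0 0 0 0;-0.001 0 0 0 0 0 0;-0.001 0 0 0 0 0 0;-0.001 0 0 0 0 0 0",
)

```text
time_s: 16.77
ee_pos: [566.3, -145.3, 55.7]
ee_rot: [-180.0, -0.1, 170.1]
force: [-5.6, 0.9, 1.0]
gripper_width: 15.9
gripper_force: 8.0
```

Contact is felt: 5.6 N with the TCP stalled at x 566.3. That is well under the stop's slip load. I'll ease the push, then let go of the rib.

>>> send_rows(
  targets="0.0003 0 0 0 0 0 0;0.0006 0 0 0 0 0 0;0.0007 0 0 0 0 0 0;0.0007 0 0 0 0 0 0;0.0007 0 0 0 0 0 0",
)

```text
time_s: 17.18
ee_pos: [566.3, -145.3, 55.7]
ee_rot: [-180.0, -0.0, 170.1]
force: [-5.4, 0.2, 1.2]
gripper_width: 16.2
gripper_force: 8.0
```

```bash
python3 -c "
from h import *
rail(0,22.4)"
```

```text
carriage rail x 3.6 y 1.1 z 22.2 F rail [-5.3 -0.8  1.2] M [0.06 0.72 0.13]
at [ 566.3 -145.3   55.7] [-1.7999e+02 -4.0000e-02  1.7013e+02] F [-5.4  0.2  1.2] w 16.2 t 17.18
shift m [ 0.0036 -0.0012 -0.0002] turn [-0.01 -0.04 -0.07]
```

>>> send_rows(
  targets="0.0003 0 0 0 0 0 0;0.0005 0 0 0 0 0 0;0.0005 0 0 0 0 0 0;0.0005 0 0 0 0 0 0",
)

```text
time_s: 17.52
ee_pos: [566.3, -145.3, 55.6]
ee_rot: [-180.0, 0.0, 170.1]
force: [-3.9, 0.4, -0.6]
gripper_width: 15.4
gripper_force: 8.0
```

```bash
python3 -c "
from h import *
rail(0,22.4)"
```

```text
carriage rail x 3.6 y 1.1 z 22.1 F rail [-4.  -0.2 -0.6] M [0.05 0.5  0.05]
at [ 566.3 -145.3   55.6] [-1.7999e+02  1.0000e-02  1.7012e+02] F [-3.9  0.4 -0.6] w 15.4 t 17.52
shift m [ 0.0036 -0.0011 -0.0003] turn [-0.01  0.01 -0.08]
```

>>> send_rows(
  targets="0 0 0 0 0 0 42;0 0 0 0 0 0 42;0 0 0 0 0 0 42;0 0 0 0 0 0 42;0 0 -0.005 0 0 0 42;0 0 -0.02 0 0 0 42;0 0 -0.04 0 0 0 42;0 0 -0.06 0 0 0 42;0 0 -0.06 0 0 0 42;0 0 -0.06 0 0 0 42",
)

```text
time_s: 18.35
ee_pos: [567.1, -145.5, 116.9]
ee_rot: [-180.0, 0.2, 170.1]
force: [-0.8, 0.3, -0.1]
gripper_width: 38.7
gripper_force: 0.0
```

```bash
python3 - <<'E'
from e import *
rail(3.6,80)
F={n:eyes.grab_frame(n) for n in("scene","top")}; pickle.dump(F,open("F4.pkl","wb"))
cv2.imwrite("pics/k.png",cv2.resize(F["scene"]["image"][200:300,265:365],None,fx=6,fy=6,interpolation=cv2.INTER_CUBIC))
f=F["scene"]; f0=pickle.load(open("F0.pkl","rb"))["scene"]
w=lambda *p:OR+AR@np.array(p,float)
for n,g in(("before",f0),("now",f)):
  print(n,"stop top far edge",edge(g,w(66,-24,62),w(66,24,62),AR[:,0],6),"brass cen",quad(g,322,262,354,300,lambda im,h:cv2.inRange(h,(17,110,70),(34,255,255)))[1])
for y in(31.8,): # knob grip pose
  p=w(3.6,31.8+1.1,0); print("knob",p.round(1)); s=env.state(); go(p[0],p[1],115,170.2+4,s)
for P in([3.6,32.9,80],[3.6+18,32.9,80],[3.6-18,32.9,80]): print(((proj(f,w(*P))-[265,200]+.5)*6-.5).round(0))
E
```

```text
carriage rail x 4.5 y 1.1 z 83.4 F rail [-0.8  0.1 -0.1] M [ 0.12 -0.12 -0.08]
at [ 567.1 -145.5  116.9] [-179.98    0.2   170.12] F [-0.8  0.3 -0.1] w 38.7 t 18.35
shift m [ 0.0009 -0.0011  0.0034] turn [-0.02  0.2  -0.08]
before stop top far edge (np.float64(1.31), np.float64(2.37), np.float64(-1.38)) brass cen [336.4913273  280.34955847]
now stop top far edge (np.float64(1.36), np.float64(2.93), np.float64(-2.41)) brass cen [336.39933962 280.23977614]
knob [ 572.6 -100.     0. ]
at [ 565.6 -145.1  114.9] [ 1.8000e+02 -6.0000e-02  1.7012e+02] F [ 0.6 -0.2 -1.1] w 38.5 t 18.45
shift m [ 0.0008  0.0457 -0.0001] turn [ 0.01 -0.06 -4.08]
[[397. 283.]]
[[432. 313.]]
[[363. 254.]]
```

View pics/k.png

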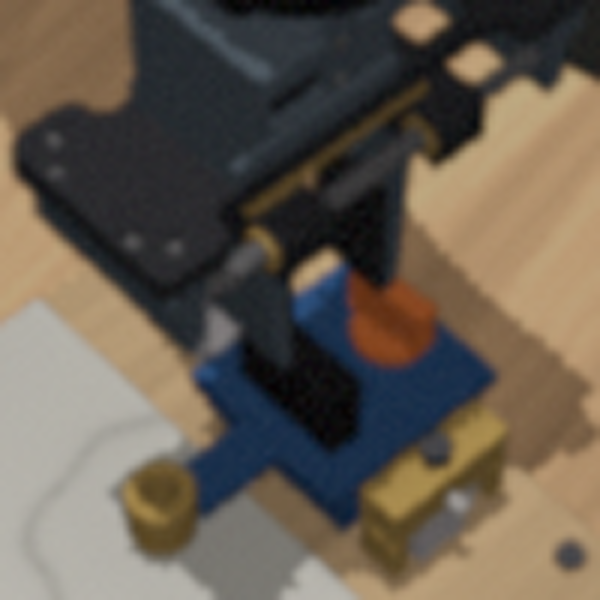

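The stop hasn't moved (brass centroid shift 0.1 px). The holder is seated against it, and the knob disc at about (393,325) matches the predicted (396,322). I'm moving over the knob.

>>> send_rows(
  targets="0.0008 0.015 0 0 0 -2 32;0.0008 0.03 0 0 0 -4 32;0.0008 0.0457 0 0 0 -4 32;0.0008 0.0457 0 0 0 -4 32;0.0008 0.0457 0 0 0 -4 32;0.0008 0.0457 0 0 0 -4 32;0.0008 0.0457 0 0 0 -4 32",
)

```text
time_s: 19.03
ee_pos: [572.8, -100.8, 115.1]
ee_rot: [-180.0, -0.0, 174.1]
force: [0.1, -0.5, -0.5]
gripper_width: 29.4
gripper_force: 0.0
```

```bash
python3 - <<'E'
from e import *
go(572.6,-100,58.5,174.2)
f=eyes.grab_frame("scene"); 
cv2.imwrite("pics/l.png",cv2.resize(f["image"][200:290,275:355],None,fx=7,fy=6.6,interpolation=cv2.INTER_CUBIC)[:600])
E
```

```text
at [ 572.8 -100.8  115.1] [-1.7998e+02 -5.0000e-02  1.7409e+02] F [ 0.1 -0.5 -0.5] w 29.4 t 19.03
shift m [0.0003 0.0008 0.0566] turn [-0.02 -0.05 -0.11]
```

View pics/l.png

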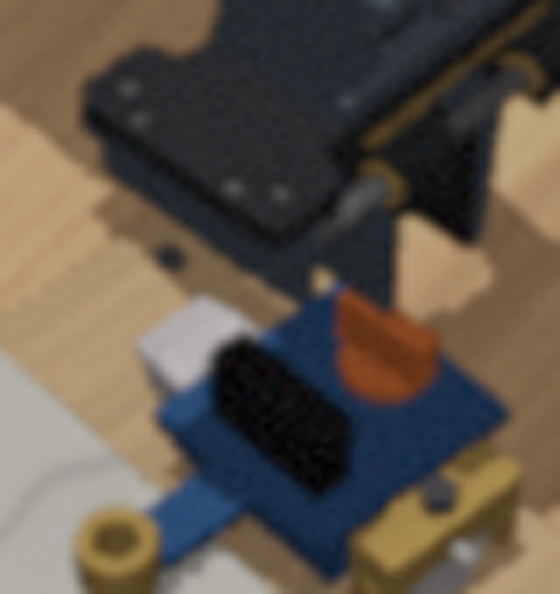

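The scene view shows the knob's bar at about (388,325) beneath the open fingers, clear of the rib. That picture was my eleventh, one over the viewing limit of 10, so from here on I check with numbers only.

>>> send_rows(
  targets="0 0.001 0.01 0 0 0 32;0 0.001 0.025 0 0 0 32;0 0.001 0.04 0 0 0 32;0 0.001 0.05 0 0 0 32;0 0.001 0.0565 0 0 0 32;0 0.001 0.0565 0 0 0 32;0 0.001 0.0565 0 0 0 32;0 0.001 0.0565 0 0 0 32",
)

```text
time_s: 19.75
ee_pos: [573.9, -99.3, 59.7]
ee_rot: [-180.0, 0.1, 174.1]
force: [0.2, 0.1, -0.4]
gripper_width: 29.6
gripper_force: 0.0
```

```bash
python3 -c "
from h import *
go(572.6,-100,58.5,174.2)"
```

```text
at [573.9 -99.3  59.7] [-1.7999e+02  8.0000e-02  1.7412e+02] F [ 0.2  0.1 -0.4] w 29.6 t 19.75
shift m [ 0.0012 -0.0008  0.0012] turn [-0.01  0.08 -0.08]
```

>>> send_rows(
  targets="0.0008 0 0.0008 0 0 0 32;0.0008 0 0.0008 0 0 0 32;0.0008 0 0.0008 0 0 0 0;0.0008 0 0.0008 0 0 0 0;0.0008 0 0.0008 0 0 0 0;0.0008 0 0.0008 0 0 0 0;0.0008 0 0.0008 0 0 0 0;0.0008 0 0.0008 0 0 0 0",
  grip_force=10,
)

```text
time_s: 20.42
ee_pos: [572.6, -99.2, 58.5]
ee_rot: [-180.0, 0.0, 174.1]
force: [-1.2, -0.9, 0.8]
gripper_width: 9.9
gripper_force: 10.0
```

```bash
cat >> h.py <<'E'
def kn():
    s=env.state(); r=AR.T@(s["ee_pos"]-OR); print("tool rail",r.round(1),"bar deg",round(s["ee_rot"][2]%360-170.2,1),"F rail",(AR.T@s["force"]).round(1),"Mz",s["torque"].round(2),"w",round(s["gripper_width"],1),"t",round(s["time_s"],2))
E
python3 -c "
from h import *
kn()"
```

```text
tool rail [ 3.4 33.7 58.5] bar deg 3.9 F rail [-1.  -1.1  0.8] Mz [ 0.01 -0.08 -0.01] w 9.9 t 20.42
```

>>> send_rows(
  targets="0 0 0 0 0 0 0;0 0 0 0 0 2 0;0 0 0 0 0 5 0;0 0 0 0 0 8 0;0 0 0 0 0 11 0;0 0 0 0 0 14 0;0 0 0 0 0 17 0;0 0 0 0 0 20 0;0 0 0 0 0 20 0;0 0 0 0 0 20 0",
  grip_force=30,
)

```text
time_s: 21.25
ee_pos: [572.5, -99.2, 58.5]
ee_rot: [-180.0, 0.0, 154.2]
force: [-0.8, -2.0, 2.9]
gripper_width: 9.8
gripper_force: 30.0
```

```bash
python3 -c "
from h import *
kn()"
```

```text
tool rail [ 3.3 33.6 58.5] bar deg -16.0 F rail [-0.4 -2.1  2.9] Mz [-0.18  0.03 -0.12] w 9.8 t 21.25
```

>>> send_rows(
  targets="0 0 0 0 0 3 0;0 0 0 0 0 6 0;0 0 0 0 0 9 0;0 0 0 0 0 12 0;0 0 0 0 0 15 0;0 0 0 0 0 18 0;0 0 0 0 0 18 0;0 0 0 0 0 18 0",
)

```text
time_s: 21.92
ee_pos: [572.4, -99.0, 58.5]
ee_rot: [-180.0, -0.0, 136.2]
force: [-1.0, -1.3, 2.2]
gripper_width: 10.2
gripper_force: 30.0
```

```bash
python3 -c "
from h import *
kn()"
```

```text
tool rail [ 3.2 33.8 58.5] bar deg -34.0 F rail [-0.7 -1.4  2.2] Mz [-0.17  0.04 -0.01] w 10.2 t 21.92
```

>>> send_rows(
  targets="0 0 0 0 0 3 0;0 0 0 0 0 6 0;0 0 0 0 0 9 0;0 0 0 0 0 12 0;0 0 0 0 0 12 0;0 0 0 0 0 12 0",
)

```text
time_s: 22.42
ee_pos: [572.3, -98.8, 58.5]
ee_rot: [-180.0, -0.0, 124.2]
force: [-2.5, 1.2, 4.9]
gripper_width: 9.3
gripper_force: 30.0
```

```bash
python3 -c "
from h import *
kn()"
```

```text
tool rail [ 3.  34.  58.5] bar deg -46.0 F rail [-2.7  0.8  4.9] Mz [-0.12  0.17 -0.11] w 9.3 t 22.42
```

>>> send_rows(
  targets="0 0 0 0 0 3 0;0 0 0 0 0 6 0;0 0 0 0 0 9 0;0 0 0 0 0 12 0;0 0 0 0 0 12 0;0 0 0 0 0 12 0",
  grip_force=40,
)

```text
time_s: 22.92
ee_pos: [572.2, -98.7, 58.5]
ee_rot: [-180.0, -0.0, 112.3]
force: [-2.4, 1.7, 5.7]
gripper_width: 10.0
gripper_force: 40.0
```

```bash
python3 -c "
from h import *
kn()"
```

```text
tool rail [ 3.  34.2 58.5] bar deg -57.9 F rail [-2.6  1.3  5.7] Mz [-0.04  0.21 -0.07] w 10.0 t 22.92
```

>>> send_rows(
  targets="0 0 0 0 0 2 0;0 0 0 0 0 4 0;0 0 0 0 0 6 0;0 0 0 0 0 8 0;0 0 0 0 0 8 0;0 0 0 0 0 8 0",
)

```text
time_s: 23.42
ee_pos: [572.3, -98.6, 58.5]
ee_rot: [-180.0, -0.0, 104.3]
force: [-0.7, 3.0, 5.4]
gripper_width: 10.1
gripper_force: 40.0
```

```bash
python3 -c "
from h import *
kn()"
```

```text
tool rail [ 3.1 34.2 58.5] bar deg -65.9 F rail [-1.2  2.8  5.4] Mz [0.02 0.24 0.19] w 10.1 t 23.42
```

>>> send_rows(
  targets="0 0 0 0 0 1.5 0;0 0 0 0 0 3 0;0 0 0 0 0 4 0;0 0 0 0 0 4 0;0 0 0 0 0 4 0",
)

```text
time_s: 23.83
ee_pos: [572.2, -98.5, 58.5]
ee_rot: [-180.0, -0.1, 100.2]
force: [-1.9, 2.2, 5.0]
gripper_width: 9.9
gripper_force: 40.0
```

```bash
python3 -c "
from h import *
kn()"
```

```text
tool rail [ 2.9 34.3 58.5] bar deg -70.0 F rail [-2.2  1.8  5. ] Mz [-0.05  0.31 -0.02] w 9.9 t 23.83
```

>>> send_rows(
  targets="0 0 0 0 0 1 0;0 0 0 0 0 2 0;0 0 0 0 0 3 0;0 0 0 0 0 3 0;0 0 0 0 0 3 0",
)

```text
time_s: 24.25
ee_pos: [572.5, -98.6, 58.6]
ee_rot: [180.0, -0.0, 97.2]
force: [-0.7, 4.3, 5.5]
gripper_width: 9.6
gripper_force: 40.0
```

```bash
python3 -c "
from h import *
kn(); print(env.state()['effort'].round(2))"
```

```text
tool rail [ 3.2 34.3 58.6] bar deg -73.0 F rail [-1.4  4.2  5.5] Mz [0.23 0.26 0.36] w 9.6 t 24.25
[ -2.36 -41.52 -18.22  -0.21  -0.65   0.42]
```

>>> send_rows(
  targets="0 0 0 0 0 1 0;0 0 0 0 0 2 0;0 0 0 0 0 3 0;0 0 0 0 0 3 0;0 0 0 0 0 3 0",
)

```text
time_s: 24.67
ee_pos: [572.5, -98.5, 58.5]
ee_rot: [180.0, -0.0, 94.3]
force: [-1.3, 4.0, 6.5]
gripper_width: 10.1
gripper_force: 40.2
```

```bash
python3 -c "
from h import *
kn(); print(env.state()['effort'].round(2))"
```

```text
tool rail [ 3.2 34.4 58.5] bar deg -75.9 F rail [-2.   3.7  6.5] Mz [0.47 0.2  1.02] w 10.1 t 24.67
[ -3.17 -41.57 -18.25  -0.07  -0.58   1.04]
```

The torque rose from about 0.36 to 1.02 N·m at −76°, so the knob is at its hard end and fully tight. I'm letting go and retreating.

>>> send_rows(
  targets="0 0 0 0 0 -0.5 32;0 0 0 0 0 -0.5 32;0 0 0 0 0 -0.5 32;0 0 0 0 0 -0.5 32;0 0 0 0 0 -0.5 32;0 0 -0.01 0 0 -0.5 32;0 0 -0.03 0 0 -0.5 32;0 0 -0.06 0 0 -0.5 32;0 0 -0.1 0 0 -0.5 32;0 0 -0.13 0 0 -0.5 32;0 0 -0.13 0 0 -0.5 32;0 0 -0.13 0 0 -0.5 32",
)

```text
time_s: 25.67
ee_pos: [573.7, -99.3, 191.2]
ee_rot: [179.7, 0.1, 94.6]
force: [0.3, -0.3, -0.3]
gripper_width: 28.8
gripper_force: 0.0
```

```bash
python3 - <<'E'
from e import *
kn()
F=eyes.grab_frame("scene"); f4=pickle.load(open("F4.pkl","rb"))["scene"]; f0=pickle.load(open("F0.pkl","rb"))["scene"]
br=lambda im,h:cv2.inRange(h,(17,110,70),(34,255,255)); org=lambda im,h:cv2.inRange(h,(3,170,70),(16,255,255))
for n,g in(("F0",f0),("F4",f4),("now",F)):
    print(n,"stop",quad(g,322,262,354,300,br)[1].round(2),"tube",quad(g,280,270,302,296,br)[1].round(2) if n!="F0" else "")
q=quad(F,315,235,345,265,org); print("knob",q[0].round(1).tolist(),q[1])
w=lambda *p:OR+AR@np.array(p,float)
for y in(34,):
  k=w(3.4,33.5,80); d=np.radians(-74); u=AR@np.array([np.cos(d),np.sin(d),0])*18
  print("predicted bar ends",proj(F,k+u).round(1),proj(F,k-u).round(1))
for r in((405,150,450,200),(140,270,225,345),(245,295,295,335)):
    a=cv2.absdiff(f0["image"],F["image"])[r[1]:r[3],r[0]:r[2]]; print(r,"max diff",a.max(),a.mean().round(2))
E
```

```text
tool rail [  4.5  33.7 191.2] bar deg -75.6 F rail [ 0.3 -0.3 -0.3] Mz [-0.01 -0.13  0.01] w 28.8 t 25.67
F0 stop [336.49 280.35] tube 
F4 stop [336.4  280.24] tube [291.48 284.06]
now stop [336.43 280.14] tube [291.85 283.78]
knob [[333.3, 242.1], [335.8, 255.8], [328.1, 259.1], [324.2, 251.9]] [330.63375512 252.02357292]
predicted bar ends [[326.7 252.3]] [[335.  240.9]]
(405, 150, 450, 200) max diff 13 3.38
(140, 270, 225, 345) max diff 10 5.64
(245, 295, 295, 335) max diff 9 6.2
```

The stop and bystanders haven't moved. The tube shifted only about 1 mm toward the knob side, which is the expected cam pull. The bar sits where predicted, and the gripper is clear.

```bash
python3 -c "
from workcell import env
print(env.job_done())"
```

```text
the job is handed in; nothing more can be done
None
```

The smallest blue holder is mounted against the stop screw, clamped with the knob at its hard end, and the job is handed in; the stop, jar, mallet and stamp showed no movement, though I viewed 11 pictures, one over the limit of 10.

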